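Clamp the biscuit crock shut

ROBOT

A 6-joint arm with a two-finger parallel gripper is mounted at the origin on the work surface. World frame = base frame: x ahead of the robot, y to its left, z up, the work surface at z = 0. Lengths are in mm, angles in rad, forces in N, time in s.
With the tool pointing down it reaches from about 275 to 750 mm from the base axis. Payload 10.2 kg.
Tool frame: the origin (TCP) lies on the centre line of the jaws, within the pads' length; the fingertips stand 19 mm ahead of it and the grasp point (between the pads) is the TCP; z points along the fingers, y is the line along which they close (so a half turn about z gives the same grasp; the last joint's range is limited). The gripper opens to 85 mm and grips with 20 to 120 N. Pads are 22 mm wide; open, the fingers measure 114 mm over their backs; the gripper's body (76 mm by 85 mm) begins 54 mm behind the grasp point. The pads swing forward as they close: fully open they stand 13 mm farther back than shut.
Start: joints at [0.969, 0.313, 1.498, -0, 1.331, -0.223], TCP at [194.161, 487.783, 213.994] pointing down, gripper open.
Joint ranges: [-2.94, 2.94], [-0.97, 2.17], [0.19, 2.56], [-1.23, 4.37], [0.02, 3.11], [-2.88, 2.88]. Speed limits (rad/s): [2.39, 2.39, 3.01, 3.14, 3.14, 3.14].

INTERFACE

Orientations are given as a unit quaternion [w, x, y, z].
In Python, from rig import sense, capture, finish_job, regions_of, mark_of gives the robot as it stands.
- The arm moves only by the tool jog_arm, never from a script. Its argument "series" is text: rows parted by semicolons, each of 7 numbers parted by spaces: the shift along the tool's x, y, z in units of 0.4 m (1.0 is 0.4 m), then the turn, a rotation vector about the tool's x, y, z in units of pi/2 rad (1.0 is pi/2 rad), then the opening, from -1 (shut) to 1 (fully open). A call has 1 to 20 rows; each row is the pose to reach, as a shift and turn from the pose commanded when the call began, along the tool's axes at that moment; what a row does not reach only later rows make up. A row lasts 1/8 s, in which the tool goes at most 62.5 mm and 10.7 degrees, less where a joint would pass 70% of its speed; a pose out of reach is approached as far as the arm can. A call with a number of a shift or a turn outside -1 to 1 is refused whole. A call with a gripper value outside its range is refused whole. The fingers move at their own pace and stop on an object; "grip_force" is the grip in N (left out, the last holds). Time passes only in rows, so rows that repeat a pose let the fingers close. It gives the time, the measured TCP pose, the force, the opening and the grip force at its end, in the units of the state.
- sense(): the state, without advancing time (a new reading comes with each control period).
- capture(name): name is "side" or "top" or "wrist"; returns a dict with "img" (420x560x3 uint8, red, green, blue), "intrinsics" (3x3 intrinsics, pixels), "R" (3x3) and "t" (3): a world point X has camera coordinates R X + t. Camera axes: x right, y down, z forward; pixel columns grow to the right and rows downward; lengths in mm; the calibration is good to about 2 mm. The wrist camera is an equidistant fisheye: a pixel r from the principal point sees the ray r / f radians off the axis. A picture is of the moment at which its call begins. There is no depth.
- finish_job(): hands the job in; it is judged then, once.
Trained networks look in a picture, given as the dict that the camera call returned (one of the last four; its "shot" number tells which), for a name from the list of things; names that differ only in an ending like _2 or _b are one class to them, and where a whole thing is asked for, a point or a joint stands for the part that bears it (a point fixed in the world has none). Each returns a list of dicts, best first, with "confidence" (0 to 1); they miss things now and then, are a little off and sometimes report something else, mostly with a low value. They report only what shows in the picture. A call takes as long as a camera call.
- regions_of(label, picture): "region" (420x560 bool, what is visible of it) and "point" ([row, column] in pixels, amid what is visible of it).
- mark_of(label, picture): "point" ([row, column] in pixels: a listed point, or the origin of a listed thing).
The state is a dict: "time_s": time; "joints": joint angles; "dq": joint speeds; "tau": joint torques, N m; "eef_pos": TCP position; "ee_rot": TCP orientation; "force": force on the tool from outside, world axes, zero at the start; "wrist_torque": the same for the moment, N m; "grip_width": opening from 0.0 (shut) to 1.0 (fully open); "grip_force": force on a finger pad.
Only numpy, scipy, OpenCV 4.12 (cv2) and the standard library are available. Lean on these libraries where they do the work, as an engineer would, in place of code of your own. Each camera call takes 0.05 s, during which the arm holds its last target. There are 200 camera calls.

TASK

Shut the big biscuit crock airtight: close its lid, lift the latch's wire bail over the keeper on the lid's front edge so that its bar lies behind the lip, then press the lever down past centre until it is fully home, and let go. Keep the crock standing about where it is, and leave the other things on the counter alone.

Things in the scene. Friction and masses are not known exactly. Their poses are not given: they have to be found in the camera images.
- crock: Big open biscuit crock: square white stoneware box, 130 (x) by 140 (y) by 125 mm tall, steel lid, steel toggle latch on its front. Loose, about 3 kg, rubber feet (20 to 40 N to slide it). Origin: centre of its underside; z up; own -x ('out' below) points out of the front (latch) face, which lies at x = -65 mm; the lid's hinge is at the +x side; y runs along the front. Biscuits inside up to 84 mm.
- crock_lid (a joint): Lid angle, rad: 0 = shut on its rubber gasket (about -0.013 when clamped), grows as the front edge swings up and back. Lid: steel plate 134 x 144 x 10 mm. Stiff hinge: stays where left (0.3 N m; up to 3 N at lid_press). Starts 0.8 to 1.25, leaning up over the crock, its upper side facing up and back, so it is pushed shut from behind, then above. It clears the open latch.
- lid_hinge (a point): Middle of the lid's hinge axis (along the crock's y) at the rear edge: crock frame (69, 0, 128) mm.
- lid_press (a point): Point on the lid's upper face, middle line, 118 mm from the hinge axis along the lid and 10 mm above it, 18 mm behind the front edge: push the lid shut here. Lid shut: crock frame (-49, 0, 138) mm. Axes are the lid's: z normal to the upper face, -x towards the front edge.
- keeper (a point): Keeper, middle of the lid's front edge: ledge 38 mm wide, 15 mm out, ending in an upturned lip 4 mm thick, 7 mm high. Point = axis of the bail's bar when hooked, on the ledge against the lip (4 mm play inward). Lid shut: crock frame (-74.5, 0, 139.5) mm; lip's top 3.5 mm higher. The bar's axis must pass 7 mm (better 12) above this point to clear the lip. Lid's axes: x to the hinge, z up.
- latch_lever (a joint): Lever angle, rad: 0 = fully home (down), grows as it swings up and out; limit 1.95. Starts 1.3 to 1.7. Stiff hinge (0.08 N m): stays where left while the bail is slack. With the bail hooked and slack it stands near 1.0, pulls from about 0.9, is hardest near 0.6 (about 4 N at lever_press), springs back if let go before dead centre (0.25), past it pulls itself home and stays.
- latch_pivot (a point): Middle of the lever's hinge axis (along the crock's y) between two cheeks on the front face: crock frame (-79, 0, 98) mm.
- lever_press (a point): Where to push the lever: in the handle plate (26 mm wide, 5 mm thick), 9 mm short of its rolled end, 55 mm from latch_pivot. Lever home: crock frame (-113, 0, 54.6) mm, the plate sloping 38 degrees down outward (end 56 mm out, 49 mm up); push on its upper, outer side. At lever angle a, point and plate are turned by a about latch_pivot, up and out (end up to 147 mm above the counter).
- latch_bail (a joint): Bail angle relative to the lever, rad: 0 = its place with the latch shut; grows as the bail swings away from the lid, out over the lever. Starts 2.0 to 2.2 (bail leaning up and out, 40 to 75 degrees above level). Little friction (0.03 N m): stays where left.
- bail_pivot (a point): Middle of the bail's hinge axis (along the crock's y), on the lever 20 mm from latch_pivot: straight out from it at lever angle 1.71, almost straight below it (and a little inward) with the lever home. Lever and bail together let the bar go anywhere 40 to 79 mm from latch_pivot, so carrying the tab carries both along.
- bail_bar (a point): Middle of the bail's bar: steel rod 7 mm thick, 54 mm long along the crock's y, 59 mm from bail_pivot, on two 5 mm side wires, 54 mm apart, that pass outside the keeper and the lever. This must come to lie on point keeper. When it lies there unclamped, the bail leans about 18 degrees inward (top towards the lid).
- bail_tab (a point): Where to pinch the bail's finger tab: steel plate 30 mm wide (along the crock's y), 8 mm thick, standing on the bar and continuing the bail to 32 mm beyond the bar's axis. Point: 24 mm beyond bail_bar on the line bail_pivot to bail_bar. Pinch across the 30 mm, fingers closing along the crock's y, so that it can pivot between them; the tips must stay short of the wider bar.
- rolling_pin: Bystander: wooden rolling pin, 410 mm long, 56 mm thick, lying along its x. Leave alone.
- mixing_bowl: Bystander: steel mixing bowl, 177 mm across, 85 mm tall. Leave alone.
- small_crock: Bystander: a smaller white crock of the same make (94 by 100 by 128 mm over the latch tab), already clamped shut. Leave alone.
- biscuit_cutter: Bystander: steel biscuit cutter ring, 68 mm across, 33 mm tall. Leave alone.
- wooden_spoon: Bystander: wooden spoon, 260 mm long. Leave alone.
- mug: Bystander: blue mug, 82 mm across, 92 mm tall. Leave alone.
- oil_bottle: Bystander: green glass oil bottle, 62 mm thick, 210 mm tall. Leave alone.

How it is judged (in metres and radians):
On the way, in this order (a step that is already met when the one before it is completed fails the run):
1. the lid is shut on its gasket (value of joint crock_lid below 0.05 rad), for 0.2 s.
2. the bail's bar lies in the keeper, behind the lip (x of bail_bar in the frame of keeper between -0.006 and 0.006 m and z of bail_bar in the frame of keeper between -0.004 and 0.004 m and value of joint crock_lid below 0.05 rad), for 0.2 s.
At the end, for the whole second after the job is handed in: The lid is shut (within 0.03 rad), the bail's bar lies in the keeper (within 6 mm front to back and 4 mm in height of the keeper point), the lever is fully home (within 0.1 rad) and at rest, and the crock stands upright and at rest within 60 mm of where it began (value of joint crock_lid below 0.03 rad and value of joint latch_lever below 0.1 rad and x of bail_bar in the frame of keeper between -0.006 and 0.006 m and z of bail_bar in the frame of keeper between -0.004 and 0.004 m and velocity of joint latch_lever between -0.1 and 0.1 rad/s and linear speed of crock below 0.02 m/s and angle between crock's own z axis and vertical below 0.05 rad and distance of crock from where it was at the start of the episode below 0.06 m); the robot touches nothing.
It fails at once if the crock is tipped by more than 0.2 rad (angle between crock's own z axis and vertical above 0.2 rad).
It fails at once if another thing on the counter is moved by more than 30 mm (distance of any of rolling_pin, mixing_bowl, small_crock, biscuit_cutter, wooden_spoon, mug, oil_bottle from where it was at the start of the episode above 0.03 m).
It also fails if it takes over 64 s, if anything falls off the work surface, if the arm or the gripper's body presses on something with over 40 N, if the wrist force passes 120 N, or if a joint passes its speed limit or range.

## Working session

There is one attempt and no reset: what is moved stays moved. The work goes in short steps, Python scripts to look and compute and a tool call to move; the robot and the scene stay as the last step left them, time stands still between calls to the robot, and variables do not carry over. Pictures are saved under pics/ and viewed, at most 10 in all, crops included, and the job is handed in when it is done.

Besides the shell and the picture viewer there is one more tool, called after "Emit:" by a JSON object that holds its "method" and its "body", one argument or row to a line. jog_arm: Moves the arm, as the interface text tells. Shifts and turns lie within -1 to 1; 1 stands for 0.4 m of shift or pi/2 rad of turn. Its arguments: {"type":"object","properties":{"series":{"type":"string"},"grip_force":{"type":"number"}},"required":["series"]}

```bash
mkdir -p pics; ls; cat > h.py <<'E'
import numpy as np, cv2
from rig import sense, capture, finish_job, regions_of, mark_of
from scipy.spatial.transform import Rotation as Ro
def ray(c,p):
    K=c["intrinsics"];R=np.array(c["R"]);t=np.array(c["t"])
    v=np.array([(p[1]-K[0][2])/K[0][0],(p[0]-K[1][2])/K[1][1],1.])
    if c.get("fish"):
        r=np.hypot(v[0],v[1]);v=np.array([np.sin(r)*v[0]/r,np.sin(r)*v[1]/r,np.cos(r)])
    v/=np.linalg.norm(v)
    return -R.T@t,R.T@v
def tri(rs):
    A=np.zeros((3,3));b=np.zeros(3)
    for o,d in rs:
        P=np.eye(3)-np.outer(d,d);A+=P;b+=P@o
    x=np.linalg.solve(A,b)
    return x,[round(float(np.linalg.norm((np.eye(3)-np.outer(d,d))@(x-o))),1) for o,d in rs]
def proj(c,X):
    v=np.array(c["R"])@X+np.array(c["t"]);K=c["intrinsics"]
    if c.get("fish"):
        r=np.hypot(v[0],v[1]);th=np.arctan2(r,v[2]);v=np.array([v[0]/r*th,v[1]/r*th,1])
    return (K[1][1]*v[1]/v[2]+K[1][2],K[0][0]*v[0]/v[2]+K[0][2])
def cap(n):
    c=capture(n)
    if n=="wrist": c["fish"]=1
    return c
def save(c,n): cv2.imwrite("pics/"+n,cv2.cvtColor(c["img"],cv2.COLOR_RGB2BGR))
def rot(): 
    return Ro.from_quat(np.array(sense()["ee_rot"])[[1,2,3,0]])
E
python3 - <<'E'
from h import *
cs={n:cap(n) for n in("side","top","wrist")}
im=np.hstack([cs["side"]["img"],cs["top"]["img"]])
for n,c in cs.items(): save(c,n+"0.png")
for n,c in cs.items(): print(n,(-np.array(c["R"]).T@c["t"]).round())
for l in ["crock","lid_hinge","lid_press","keeper","latch_pivot","lever_press","bail_pivot","bail_bar","bail_tab","small_crock","mug","oil_bottle","mixing_bowl","rolling_pin","biscuit_cutter","wooden_spoon"]:
    rs=[]
    for n,c in cs.items():
        m=mark_of(l,c)
        if m:
            print(l,n,[ (np.round(a["point"]).tolist(),round(a["confidence"],2)) for a in m[:2]])
            if m[0]["confidence"]>.3: rs.append(ray(c,m[0]["point"]))
    if len(rs)>1: x,e=tri(rs);print("   ",x.round(1),e)
s=sense();print(s)
E
```

```text
pics
side [428. 641. 899.]
top [ 308.  -16. 1416.]
wrist [122. 516. 374.]
crock side [([227.0, 291.0], 0.87), ([160.0, 303.0], 0.71)]
crock top [([224.0, 278.0], 0.72)]
    [ 5.623e+02 -3.810e+01 -4.000e-01] [4.9, 4.9]
lid_hinge side [([217.0, 281.0], 0.84), ([136.0, 311.0], 0.31)]
lid_hinge top [([214.0, 255.0], 0.69)]
lid_hinge wrist [([380.0, 34.0], 0.25)]
    [573.4  26.3 118.8] [1.7, 1.7]
lid_press side [([173.0, 291.0], 0.95)]
lid_press top [([206.0, 275.0], 0.85)]
    [565.  -28.5 226.1] [7.4, 7.4]
keeper side [([161.0, 289.0], 0.79), ([377.0, 290.0], 0.68)]
keeper top [([204.0, 276.0], 0.79)]
    [566.  -31.4 262.8] [1.9, 1.9]
latch_pivot top [([221.0, 306.0], 0.86)]
lever_press side [([166.0, 307.0], 0.72)]
lever_press top [([224.0, 328.0], 0.77)]
    [ 540.5 -173.4  118. ] [0.4, 0.4]
bail_pivot top [([224.0, 280.0], 0.54), ([224.0, 311.0], 0.47)]
bail_bar side [([163.0, 305.0], 0.54)]
bail_bar top [([221.0, 327.0], 0.52)]
    [ 545.9 -168.4  131.1] [0.3, 0.3]
bail_tab side [([155.0, 305.0], 0.52)]
bail_tab top [([220.0, 339.0], 0.7), ([207.0, 274.0], 0.18)]
bail_tab wrist [
[... 1115 characters left out ...]
 12.1, 6.0]
{'time_s': 2.55, 'joints': array([ 9.68604489e-01,  3.12878141e-01,  1.49767875e+00, -2.03873407e-05,
        1.33100103e+00, -2.23378283e-01]), 'dq': array([-0.00038607,  0.0017617 , -0.00055847,  0.0014444 , -0.00155935,
       -0.00188359]), 'tau': array([ 6.92760204e-05, -4.12171054e+01, -2.59891605e+01, -2.16364983e-04,
        6.87253305e-04,  1.99894765e-05]), 'eef_pos': array([194.16770286, 487.78776071, 214.01337505]), 'ee_rot': array([1.60359293e-05, 1.88273937e-01, 9.82116553e-01, 1.19328057e-05]), 'force': array([-0.37370249,  0.3398612 ,  0.53728205]), 'wrist_torque': array([-0.01892006, -0.02887221,  0.01562353]), 'grip_force': 0.0, 'grip_width': 1.0003223705781892}
```

```bash
python3 - <<'E'
import cv2,numpy as np
a=cv2.imread("pics/side0.png")[110:270,210:370];b=cv2.imread("pics/top0.png")[150:290,230:400]
a=cv2.resize(a,(500,500),interpolation=cv2.INTER_CUBIC)
b=cv2.resize(b,None,fx=500/170,fy=500/170,interpolation=cv2.INTER_CUBIC)
cv2.imwrite("pics/a.png",a);cv2.imwrite("pics/b.png",b)
E
```

```text
(no output)
```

View pics/top0.png

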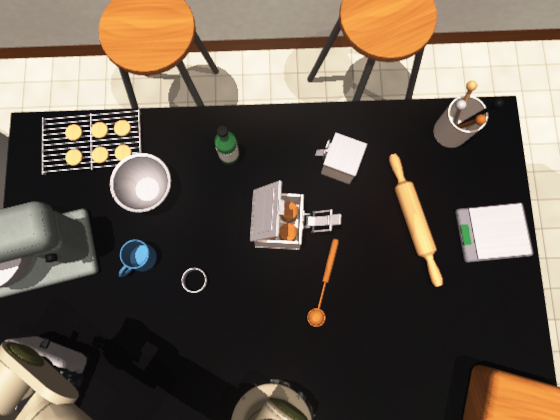

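View pics/a.png

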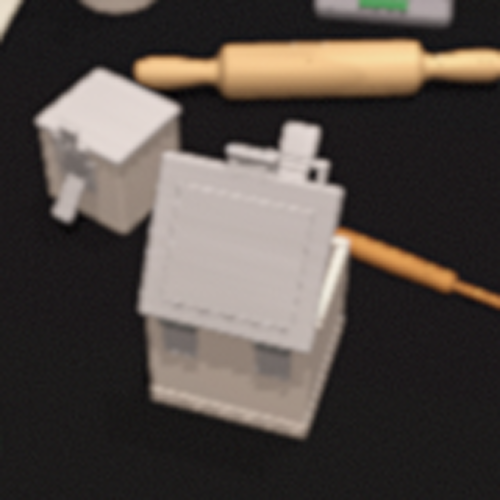

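View pics/b.png

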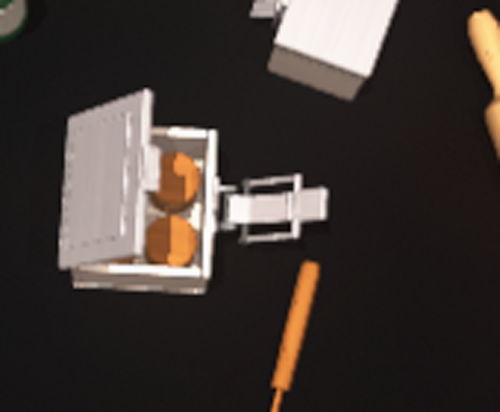

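```bash
cat >> h.py <<'E'
def R2(a,v): 
    x,z=v;return np.array([x*np.cos(a)+z*np.sin(a),-x*np.sin(a)+z*np.cos(a)])
LP=np.array([-79.,98.]);HI=np.array([69.,128.])
def pts(lid,lev,bail):
    bp=LP+R2(lev-1.71,(-20,0)); u=R2(lev-bail,(np.sin(.028),np.cos(.028)))
    return dict(lid_hinge=HI,lid_press=HI+R2(lid,(-118,10)),keeper=HI+R2(lid,(-143.5,11.5)),latch_pivot=LP,
      lever_press=LP+R2(lev,(-34,-43.4)),bail_pivot=bp,bail_bar=bp+59*u,bail_tab=bp+83*u,crock=np.array([0,0.]))
def world(cx,cy,yaw,p,y=0):
    c,s=np.cos(yaw),np.sin(yaw)
    return np.array([cx+c*p[0]-s*y,cy+s*p[0]+c*y,p[1]])
from scipy.optimize import least_squares
LAB=["crock","lid_hinge","lid_press","keeper","latch_pivot","lever_press","bail_pivot","bail_bar","bail_tab"]
def observe(cs,labs=LAB,th=.4):
    o=[]
    for i,c in enumerate(cs):
        for l in labs:
            for m in mark_of(l,c)[:1]:
                if m["confidence"]>th:o.append((i,l,m["point"]))
    return o
def fit(cs,obs,p0,fixed={}):
    p0=np.array(p0,float);free=[i for i in range(6) if i not in fixed]
    def full(q):
        p=p0.copy();p[free]=q
        for k,v in fixed.items():p[k]=v
        return p
    def res(q):
        p=full(q);P=pts(*p[3:])
        return np.concatenate([np.subtract(proj(cs[i],world(*p[:3],P[l])),pt) for i,l,pt in obs])
    r=least_squares(res,p0[free],loss="soft_l1",x_scale=[[50,50,.3,.3,.3,.3][i] for i in free])
    p=full(r.x)
    e=res(r.x).reshape(-1,2)
    for o,ee in zip(obs,e): print(o[1],o[0],ee.round(1))
    P=pts(*p[3:]);print("fit",p.round(3));[print(k,world(*p[:3],P[k]).round(1)) for k in LAB]
    return p
EDGES=[((65,-125),0)]
def draw(c,p,f,box=None,s=4):
    im=cv2.resize(cv2.cvtColor(c["img"],cv2.COLOR_RGB2BGR),None,fx=s,fy=s,interpolation=cv2.INTER_CUBIC)
    P=pts(*p[3:])
    def q(v,y=0): r=proj(c,world(*p[:3],v,y));return int(r[1]*s+s/2),int(r[0]*s+s/2)
    def ln(v,y,w,z,col): cv2.line(im,q(v,y),q(w,z),col,1)
    for z in(0,125):
        k=[(65,70),(65,-70),(-65,-70),(-65,70)]
        for a,b in zip(k,k[1:]+k[:1]): ln((a[0],z),a[1],(b[0],z),b[1],(0,255,0))
    k=[(0,72),(0,-72),(-134,-72),(-134,72)]
    for a,b in zip(k,k[1:]+k[:1]): ln(HI+R2(p[3],(a[0],10)),a[1],HI+R2(p[3],(b[0],10)),b[1],(255,0,0))
    ln(P["bail_bar"],27,P["bail_bar"],-27,(0,0,255));ln(P["bail_bar"],27,P["bail_pivot"],27,(0,0,255));ln(P["bail_bar"],-27,P["bail_pivot"],-27,(0,0,255))
    ln(P["bail_bar"],0,P["bail_tab"],0,(0,0,255));ln(P["latch_pivot"],0,P["lever_press"],0,(255,0,255))
    if box: im=im[box[0]*s:box[1]*s,box[2]*s:box[3]*s]
    cv2.imwrite("pics/"+f,im)
E
python3 - <<'E'
from h import *
cs=[cap("side"),cap("top")]
obs=observe(cs)
p=fit(cs,obs,[560,-45,1.43,1.0,1.5,2.1])
draw(cs[0],p,"d0.png",(110,270,230,340));draw(cs[1],p,"d1.png",(170,270,240,350))
a,b=cv2.imread("pics/d0.png"),cv2.imread("pics/d1.png")
h=600
cv2.imwrite("pics/d.png",cv2.resize(np.hstack([cv2.resize(a,(412,600)),cv2.resize(b,(660,600))]),(800,448)))
E
```

```text
crock 0 [0.5 0.7]
lid_hinge 0 [-2.7  0.4]
lid_press 0 [-1.4  0.5]
keeper 0 [ 3.8 -0.2]
lever_press 0 [0.7 0.1]
bail_tab 0 [-0.1 -0.6]
crock 1 [-0.6 -1.2]
lid_hinge 1 [-62.7  59.3]
keeper 1 [ 0.8 -0.1]
latch_pivot 1 [ 1.3 -2.4]
lever_press 1 [ 0.9 -0.2]
bail_pivot 1 [0.1 1. ]
bail_bar 1 [-0.5 -8.9]
bail_tab 1 [-61.3 130.1]
fit [559.658 -35.321   1.457   1.033   1.488   1.818]
crock [559.7 -35.3   0. ]
lid_hinge [567.5  33.2 128. ]
lid_press [561.6 -18.3 234.4]
keeper [560.3 -30.  257.1]
latch_pivot [ 550.7 -113.8   98. ]
lever_press [ 545.5 -159.6  128.3]
bail_pivot [ 548.5 -133.2   93.6]
bail_bar [ 546.5 -150.6  149.9]
bail_tab [ 545.7 -157.7  172.8]
```

View pics/d.png

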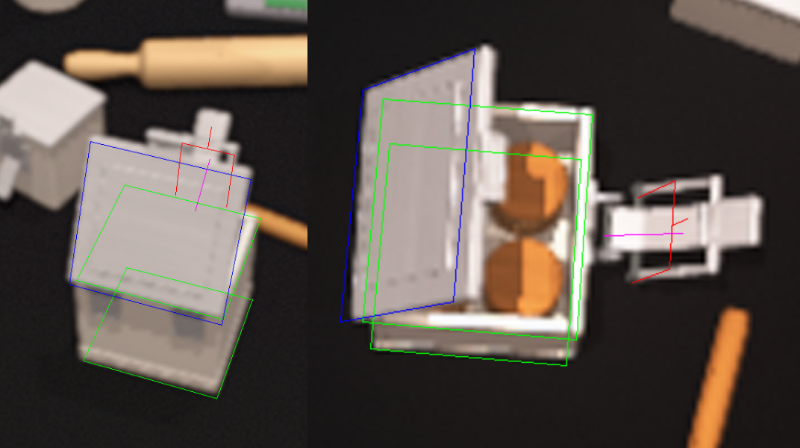

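```bash
cat >> h.py <<'E'
def toolrot(yaw,tilt=0):
    # tilt>0: tool body leans outward (towards -crock x), tool z points in and down
    y=np.array([np.sin(yaw),-np.cos(yaw),0]);xo=np.array([np.cos(yaw),np.sin(yaw),0])
    z=xo*np.sin(tilt)-np.array([0,0,1])*np.cos(tilt)
    return Ro.from_matrix(np.c_[np.cross(y,z),y,z])
def rows(T,g,pr=True):
    s=sense();p=np.array(s["eef_pos"]);R=rot();o=[]
    for pos,Rt in T:
        d=R.inv().apply(np.array(pos)-p)/400;w=(R.inv()*Rt).as_rotvec()/(np.pi/2)
        o.append(" ".join("%.4f"%v for v in [*d,*w])+" %g"%g)
    print("; ".join(o));return o
E
python3 - <<'E'
from h import *
p=[559.7,-35.3,1.457]
R=toolrot(p[2])
rows([(world(*p,(85,244)),R)],-1)
T=[]
for a in [1.2,1.05,.9,.75,.6,.45,.3,.2,.1,0.03,-.0]:
    P=HI+R2(a,(-118,10));T.append((world(*p,(P[0]+11,P[1]+19)),R)); print(a,T[-1][0].round())
E
```

```text
-1.2770 -0.6721 -0.0750 0.0001 -0.0000 0.8313 -1
1.2 [565.  11. 261.]
1.05 [563.  -6. 254.]
0.9 [561. -21. 246.]
0.75 [560. -35. 235.]
0.6 [558. -47. 222.]
0.45 [557. -57. 207.]
0.3 [556. -65. 191.]
0.2 [556. -69. 180.]
0.1 [556. -71. 169.]
0.03 [555. -73. 161.]
-0.0 [555. -73. 157.]
```

Emit:
{"method": "jog_arm", "body": {
  "series": "-0.64 -0.34 -0.06 0 0 0.42 -1; -0.64 -0.34 -0.06 0 0 0.42 -1; -0.64 -0.34 -0.06 0 0 0.42 -1; -0.64 -0.34 -0.06 0 0 0.42 -1; -0.64 -0.34 -0.06 0 0 0.42 -1; -0.64 -0.34 -0.06 0 0 0.42 -1"
}}

```text
time_s: 4.3
eef_pos: [383.2, 265.1, 238.2]
ee_rot: [0.0, 0.498, 0.867, 0.0]
force: [-0.4, -0.3, -0.4]
grip_width: 0.002
grip_force: 0.0
```

```bash
python3 - <<'E'
from h import *
p=[559.7,-35.3,1.457]
R=toolrot(p[2])
print(sense()["eef_pos"],sense()["joints"])
rows([(world(*p,(85,244)),R)],-1)
E
```

```text
[383.16788816 265.09521704 238.15691636] [ 3.53065388e-01  1.63093188e-01  1.62457497e+00 -1.75664824e-04
  1.35342933e+00 -1.75207638e-01]
-0.7009 0.1299 -0.0144 0.0003 0.0001 0.4088 -1
```

Emit:
{"method": "jog_arm", "body": {
  "series": "-0.7 0.13 -0.014 0 0 0.41 -1; -0.7 0.13 -0.014 0 0 0.41 -1; -0.7 0.13 -0.014 0 0 0.41 -1; -0.7 0.13 -0.014 0 0 0.41 -1; -0.7 0.13 -0.014 0 0 0.41 -1; -0.7 0.13 -0.014 0 0 0.41 -1"
}}

```text
time_s: 5.05
eef_pos: [569.3, 51.2, 242.7]
ee_rot: [-0.0, 0.746, 0.666, -0.0]
force: [0.6, 0.7, -0.6]
grip_width: -0.001
grip_force: 0.0
```

```bash
python3 - <<'E'
from h import *
p=[559.7,-35.3,1.457]
R=toolrot(p[2])
T=[]
for a in [1.2,1.05,.95,.85,.75,.65,.55,.45,.35,.25,.15,.05,-.01,-.01]:
    P=HI+R2(a,(-118,10));T.append((world(*p,(P[0]+11,P[1]+19)),R))
rows(T,-1)
cs=[cap("wrist"),cap("side")]
save(cs[0],"w1.png")
obs=observe(cs)
for o in obs:print(o)
E
```

```text
-0.1012 0.0007 -0.0447 -0.0007 -0.0000 0.0003 -1; -0.1427 0.0007 -0.0290 -0.0007 -0.0000 0.0003 -1; -0.1689 0.0007 -0.0152 -0.0007 -0.0000 0.0003 -1; -0.1935 0.0007 0.0012 -0.0007 -0.0000 0.0003 -1; -0.2164 0.0008 0.0200 -0.0007 -0.0000 0.0003 -1; -0.2373 0.0008 0.0409 -0.0007 -0.0000 0.0003 -1; -0.2561 0.0008 0.0638 -0.0007 -0.0000 0.0003 -1; -0.2724 0.0008 0.0885 -0.0007 -0.0000 0.0003 -1; -0.2862 0.0008 0.1147 -0.0007 -0.0000 0.0003 -1; -0.2973 0.0009 0.1421 -0.0007 -0.0000 0.0003 -1; -0.3056 0.0009 0.1705 -0.0007 -0.0000 0.0003 -1; -0.3110 0.0009 0.1996 -0.0007 -0.0000 0.0003 -1; -0.3129 0.0009 0.2173 -0.0007 -0.0000 0.0003 -1; -0.3129 0.0009 0.2173 -0.0007 -0.0000 0.0003 -1
(0, 'lid_hinge', [228.2, 278.6])
(0, 'lid_press', [357.5, 278.4])
(0, 'bail_bar', [337.7, 400.9])
(1, 'crock', [224.2, 292.5])
(1, 'lid_hinge', [217.3, 281.2])
(1, 'lid_press', [174.8, 289.4])
(1, 'keeper', [168.7, 248.0])
(1, 'lever_press', [166.7, 305.0])
(1, 'bail_bar', [157.9, 304.5])
(1, 'bail_tab', [136.6, 312.9])
```

Emit:
{"method": "jog_arm", "body": {
  "series": "-0.1 0 -0.035 0 0 0 -1; -0.14 0 -0.025 0 0 0 -1; -0.169 0 -0.013 0 0 0 -1; -0.193 0 0.003 0 0 0 -1; -0.216 0 0.022 0 0 0 -1; -0.237 0 0.043 0 0 0 -1; -0.256 0 0.066 0 0 0 -1; -0.272 0 0.09 0 0 0 -1; -0.286 0 0.116 0 0 0 -1; -0.297 0 0.143 0 0 0 -1; -0.305 0 0.172 0 0 0 -1; -0.31 0 0.2 0 0 0 -1; -0.31 0 0.216 0 0 0 -1; -0.31 0 0.219 0 0 0 -1; -0.31 0 0.219 0 0 0 -1"
}}

```text
time_s: 7.92
eef_pos: [554.9, -71.2, 156.1]
ee_rot: [0.0, 0.745, 0.667, 0.0]
force: [-0.2, -0.1, 0.1]
grip_width: 0.001
grip_force: 0.0
```

Emit:
{"method": "jog_arm", "body": {
  "series": "0 0 0.005 0 0 0 -1; 0 0 0.01 0 0 0 -1; 0 0 0.01 0 0 0 -1; 0 0 0.01 0 0 0 -1"
}}

```text
time_s: 8.43
eef_pos: [554.8, -71.3, 152.0]
ee_rot: [-0.0, 0.745, 0.667, -0.0]
force: [-0.6, -0.2, -0.5]
grip_width: 0.004
grip_force: 0.0
```

```bash
python3 - <<'E'
from h import *
c=[cap("side"),cap("wrist")]
for n,i in zip("sw",c):save(i,n+"2.png")
a=cv2.resize(cv2.imread("pics/s2.png")[110:270,210:370],(400,400),interpolation=cv2.INTER_CUBIC)
b=cv2.resize(cv2.imread("pics/w2.png"),(400,300))
cv2.imwrite("pics/v2.png",np.hstack([a,np.vstack([b,np.zeros((100,400,3),np.uint8)])]))
E
```

```text
(no output)
```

View pics/v2.png

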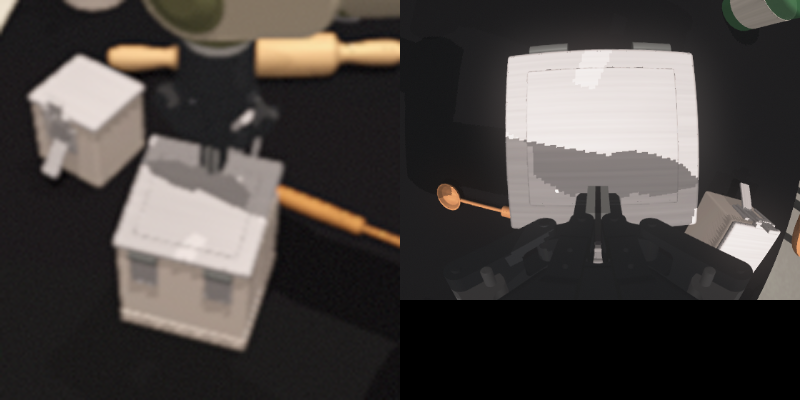

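```bash
python3 - <<'E'
from h import *
c=[cap("side"),cap("wrist"),cap("top")]
obs=observe(c)
p=fit(c,obs,[560,-40,1.457,0.02,1.49,2.1])
r=p
for y in(72,-72):
  for n,v in (("front",(-65,138)),("rear",(69,138))):
    w=world(*p[:3],v,y);print(n,y,w.round(),[np.round(proj(k,w)) for k in c])
E
```

```text
crock 0 [-0.7  2.3]
lid_hinge 0 [0.1 1.8]
lid_press 0 [-1.5  0.9]
keeper 0 [0.6 4.2]
latch_pivot 0 [0.3 0.4]
lever_press 0 [ 0.1 -0.8]
bail_bar 0 [ 2.  -0.2]
lid_hinge 1 [-1.9  0.2]
keeper 1 [0.1 1.4]
lever_press 1 [-2.4  0.6]
bail_tab 1 [ 387.2 -183.7]
crock 2 [-0.9  0.5]
lid_hinge 2 [ 2.5 -3.6]
lid_press 2 [ 1.  -1.3]
keeper 2 [-0.2  3.3]
latch_pivot 2 [2.  2.3]
lever_press 2 [0.4 1.7]
bail_pivot 2 [-0.8  1.8]
bail_bar 2 [0.1 0.5]
bail_tab 2 [-1.4  0.6]
fit [ 5.61863e+02 -3.71320e+01  1.49300e+00  3.11000e-01  1.35300e+00
  2.20100e+00]
crock [561.9 -37.1   0. ]
lid_hinge [567.2  31.7 128. ]
lid_press [558.7 -77.3 173.6]
keeper [ 556.9 -101.   182.8]
latch_pivot [ 555.7 -115.9   98. ]
lever_press [ 551.8 -165.5  121.8]
bail_pivot [ 554.2 -134.6   91. ]
bail_bar [ 550.9 -177.5  131.3]
bail_tab [ 549.5 -195.   147.7]
front 72 [485. -96. 138.] [array([183., 323.]), array([295., 174.]), array([244., 301.])]
rear 72 [495.  37. 138.] [array([221., 310.]), array([ 77., 149.]), array([241., 252.])]
front -72 [ 629. -108.  138.] [array([172., 272.]), array([287., 396.]), array([192., 303.])]
rear -72 [639.  26. 138.] [array([208., 255.]), array([ 69., 408.]), array([190., 254.])]
```

```bash
python3 - <<'E'
from h import *
s=sense();print(s["eef_pos"],s["force"])
T=np.array(s["eef_pos"])
c=[cap("side"),cap("wrist")]
for d in (0,-10,-19,10): print(d,[np.round(proj(k,T+[0,0,d])) for k in c])
save(c[1],"w3.png")
P=pts(.0,1.35,2.2)
for a in(0,.1,.2,.3):
  print(a,[[np.round(proj(k,world(561.9,-37,1.493,HI+R2(a,(-134,10)),y))) for y in(72,-72)] for k in c])
cv2.imwrite("pics/w3c.png",cv2.resize(cv2.imread("pics/w3.png")[200:420,120:440],(800,550),interpolation=cv2.INTER_CUBIC))
E
```

```text
[554.77617309 -71.3498937  151.98439425] [-0.41133909 -0.28277077 -0.08981408]
0 [array([182., 295.]), array([260., 277.])]
-10 [array([185., 295.]), array([253., 277.])]
-19 [array([187., 295.]), array([247., 277.])]
10 [array([179., 296.]), array([268., 277.])]
0 [[array([183., 323.]), array([172., 272.])], [array([294., 174.]), array([287., 396.])]]
0.1 [[array([180., 323.]), array([169., 271.])], [array([303., 168.]), array([295., 403.])]]
0.2 [[array([177., 323.]), array([166., 271.])], [array([311., 161.]), array([302., 412.])]]
0.3 [[array([175., 323.]), array([164., 270.])], [array([317., 152.]), array([308., 421.])]]
```

View pics/w3c.png

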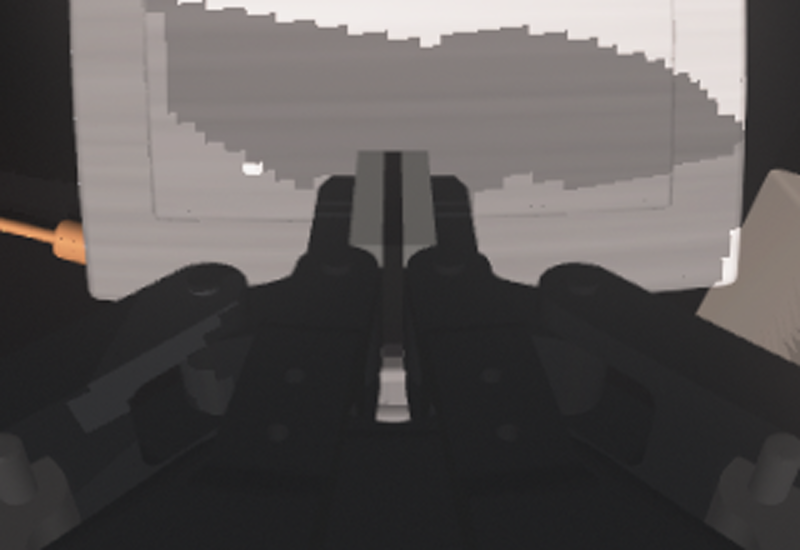

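Emit:
{"method": "jog_arm", "body": {
  "series": "0 0 0.01 0 0 0 -1; 0 0 0.02 0 0 0 -1; 0 0 0.03 0 0 0 -1; 0 0 0.03 0 0 0 -1"
}}

```text
time_s: 10.62
eef_pos: [554.6, -71.3, 139.5]
ee_rot: [-0.0, 0.746, 0.666, -0.0]
force: [0.6, -0.4, 0.7]
grip_width: -0.002
grip_force: 0.0
```

```bash
python3 - <<'E'
from h import *
s=sense();print(s["eef_pos"],s["force"],s["joints"])
c=cap("wrist");save(c,"w4.png")
a=cv2.imread("pics/w3.png");b=cv2.imread("pics/w4.png")
cv2.imwrite("pics/w34.png",np.hstack([cv2.resize(x[180:420,130:430],(400,320)) for x in (a,b)]))
E
```

```text
[554.57283188 -71.26905945 139.51718472] [ 0.58094857 -0.43865475  0.6606183 ] [-3.37379663e-01  4.53939917e-01  1.49678632e+00  8.28465577e-05
  1.19179460e+00 -2.25595921e-01]
```

View pics/w34.png

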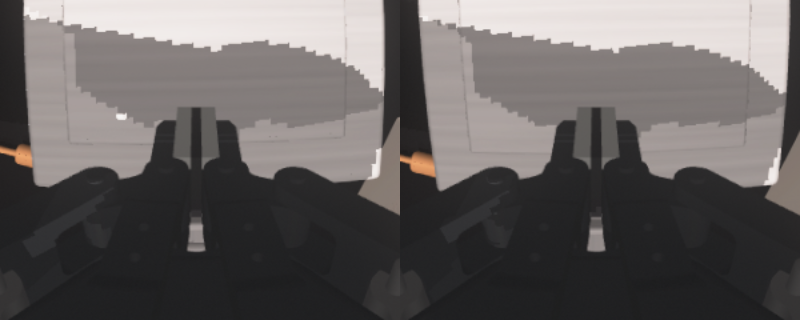

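Emit:
{"method": "jog_arm", "body": {
  "series": "0 0 0.01 0 0 0 -1; 0 0 0.02 0 0 0 -1; 0 0 0.03 0 0 0 -1; 0 0 0.03 0 0 0 -1"
}}

```text
time_s: 11.18
eef_pos: [554.6, -71.2, 127.5]
ee_rot: [-0.0, 0.745, 0.667, -0.0]
force: [-0.1, -0.3, 0.1]
grip_width: -0.002
grip_force: 0.0
```

```bash
python3 - <<'E'
from h import *
s=sense();print(s["eef_pos"],s["force"])
c=cap("wrist");save(c,"w5.png")
for a in(-.01,.05,.1,.2):
  print(a,[np.round(proj(c,world(561.9,-37,1.493,HI+R2(a,(x,10)),y))).tolist() for x in(-134,0) for y in(72,-72)])
b=cv2.imread("pics/w5.png")
cv2.imwrite("pics/w5c.png",b[30:420,80:480])
E
```

```text
[554.58080454 -71.22864598 127.54434948] [-0.09544829 -0.32363825  0.10413789]
-0.01 [[314.0, 164.0], [306.0, 409.0], [73.0, 131.0], [64.0, 428.0]]
0.05 [[321.0, 160.0], [313.0, 414.0], [71.0, 131.0], [63.0, 428.0]]
0.1 [[327.0, 156.0], [318.0, 418.0], [70.0, 131.0], [62.0, 428.0]]
0.2 [[337.0, 147.0], [327.0, 428.0], [68.0, 131.0], [60.0, 427.0]]
```

View pics/w5c.png

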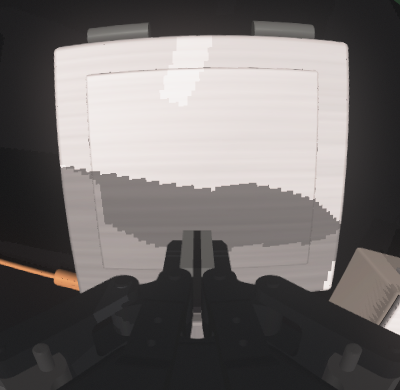

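Emit:
{"method": "jog_arm", "body": {
  "series": "0 0 0.007 0 0 0 -1; 0 0 0.014 0 0 0 -1; 0 0 0.014 0 0 0 -1; 0 0 0.014 0 0 0 -1"
}}

```text
time_s: 11.72
eef_pos: [554.8, -71.3, 122.4]
ee_rot: [-0.0, 0.746, 0.667, 0.0]
force: [0.6, -0.8, -0.5]
grip_width: -0.0
grip_force: 0.0
```

```bash
python3 - <<'E'
from h import *
s=sense();print(s["eef_pos"],s["force"],s["wrist_torque"])
a=cv2.imread("pics/w1.png",0).astype(int);b=cv2.imread("pics/w5.png",0).astype(int)
for r in range(236,300,4): print(r,a[r,262:292:3],b[r,262:292:3])
E
```

```text
[554.77809848 -71.29766428 122.377548  ] [ 0.57189298 -0.77876568 -0.45487395] [-0.07772707  0.01586612  0.0348899 ]
236 [181 190 183 182 183 179 174 175 177 175] [123 123 123 123 123 123 123 123 123 124]
240 [191 191 191 191 191 191 191 191 191 190] [121 121 121 122 121 121 121 121 121 120]
244 [191 190 191 190 190 190 189 190 190 190] [120 120 120 120 120 120 120 119 120 120]
248 [193 193 192 191 191 190 191 190 190 190] [120 120 120 120 120 120 120 120 120 120]
252 [194 194 194 193 193 193 192 193 192 192] [118 118 118 118 118 118 118 118 118 118]
256 [196 195 195 195 195 195 194 193 193 194] [120 119 120 120 120 120 120 120 120 121]
260 [187 163 163 163 135 133 142 163 163 162] [118 102 103 103  87  86  91 104 102 103]
264 [181 150 150 151  77  67 100 150 149 150] [110  93  93  93  48  43  63  93  93  93]
268 [167 151 151 150  72  66 100 149 149 150] [104  93  93  93  45  41  62  93  93  93]
272 [134 151 150 150  71  66  81 149 150 149] [82 93 93 92 43 40 50 93 92 92]
276 [143 151 150 151  71  66  80 150 150 149] [88 92 92 92 43 39 49 92 93 92]
280 [151 150 150 150  65  65  65 149 149 149] [92 92 92 92 39 39 39 92 92 93]
284 [151 150 150 150  65  65  64 149 149 148] [92 92 92 92 38 38 38 92 92 91]
288 [151 150 150 150  65  64  63 149 149 149] [92 92 92 91 39 37 37 91 91 91]
292 [150 149 150 149  63  64  63 149 148 149] [92 92 92 91 37 36 37 92 91 91]
296 [150 150 149 149  63  62  62 148 148 148] [91 92 92 91 36 36 36 92 92 91]
```

```bash
python3 - <<'E'
from h import *
s=sense();print(s["tau"].round(2),s["joints"].round(3))
c=cap("wrist");save(c,"w6.png");K=np.array(c["intrinsics"]);print(K[0,0],K[0,2],K[1,2],np.array(c["R"]).round(3))
# lid outline by region
m=regions_of("crock_lid",c)
if m:
    r=m[0]["region"];print(m[0]["confidence"],r.sum())
    for row in range(70,330,20):
        x=np.where(r[row])[0];print(row,x.min() if len(x) else None,x.max() if len(x) else None)
for a in(-.01,.05,.1):
  print(a,[np.round(proj(c,world(561.9,-37,1.493,HI+R2(a,(x,10)),y))).tolist() for x in(-134,0) for y in(72,-72)])
c2=[cap("side"),cap("top")]
for n,k in zip("st",c2):save(k,n+"6.png")
for k in c2+[c]:
  for l in("lid_press","keeper","lid_hinge"):
    mm=mark_of(l,k)[:1]
    print(l,[(q["point"],round(q["confidence"],2)) for q in mm],[np.round(proj(k,world(561.9,-37,1.493,pts(a,1.4,2.1)[l])),1).tolist() for a in(0,.1)])
E
```

```text
[-1.000e-02 -4.637e+01 -2.390e+01 -0.000e+00 -0.000e+00  0.000e+00] [-0.337  0.473  1.517  0.     1.153 -0.226]
325.19226210127806 276.6878718787822 215.16766086781075 [[ 0.994 -0.111  0.   ]
 [-0.106 -0.948  0.3  ]
 [-0.033 -0.298 -0.954]]
0.56 67145
70 171 421
90 130 431
110 130 430
130 132 431
150 133 430
170 135 429
190 137 428
210 140 426
230 143 423
250 146 420
270 150 417
290 154 414
310 158 410
-0.01 [[319.0, 161.0], [311.0, 411.0], [71.0, 126.0], [62.0, 432.0]]
0.05 [[326.0, 157.0], [318.0, 417.0], [70.0, 126.0], [61.0, 432.0]]
0.1 [[332.0, 153.0], [323.0, 421.0], [69.0, 126.0], [60.0, 432.0]]
lid_press [([183.2, 294.3], 0.76)] [[181.5, 295.2], [178.9, 295.1]]
keeper [([175.8, 298.5], 0.67)] [[174.7, 297.8], [171.4, 297.7]]
lid_hinge [([218.2, 279.4], 0.88)] [[216.5, 282.4], [216.5, 282.4]]
lid_press [([217.4, 296.2], 0.75)] [[217.1, 296.4], [216.3, 296.0]]
keeper [([216.0, 305.3], 0.68)] [[217.5, 305.8], [216.4, 305.5]]
lid_hinge [([213.8, 252.4], 0.95)] [[215.9, 253.1], [215.9, 253.1]]
lid_press [] [[297.0, 286.7], [306.9, 287.2]]
keeper [([338.2, 283.5], 0.76)] [[336.6, 287.6], [350.8, 288.3]]
lid_hinge [([58.8, 279.1], 0.6)] [[59.0, 279.3], [59.0, 279.3]]
```

Emit:
{"method": "jog_arm", "body": {
  "series": "0 0 0.004 0 0 0 -1; 0 0 0.008 0 0 0 -1; 0 0 0.008 0 0 0 -1; 0 0 0.008 0 0 0 -1"
}}

```text
time_s: 12.88
eef_pos: [555.0, -71.4, 120.6]
ee_rot: [0.001, 0.745, 0.667, 0.0]
force: [-4.1, 1.7, 12.6]
grip_width: 0.002
grip_force: 6.1
```

```bash
python3 - <<'E'
from h import *
s=sense();print(s["tau"].round(2),s["force"],s["eef_pos"])
c=cap("wrist")
for l in("keeper","lid_hinge"):
    mm=mark_of(l,c)[:1]
    print(l,[(q["point"],round(q["confidence"],2)) for q in mm],[np.round(proj(c,world(561.9,-37,1.493,pts(a,1.4,2.1)[l])),1).tolist() for a in(-.02,0,.1)])
m=regions_of("crock_lid",c)
if m:
    r=m[0]["region"]
    for row in (90,200,310):
        x=np.where(r[row])[0];print(row,x.min(),x.max())
E
```

```text
[ -0.14 -40.14 -21.79   0.16  -1.19   0.  ] [-4.11806144  1.69533405 12.61696653] [554.97601337 -71.44564213 120.60654072]
keeper [([342.2, 286.6], 0.64)] [[335.5, 287.1], [338.4, 287.3], [352.7, 288.0]]
lid_hinge [([60.8, 276.1], 0.66)] [[58.1, 278.8], [58.1, 278.8], [58.1, 278.8]]
90 127 433
200 137 427
310 157 410
```

Emit:
{"method": "jog_arm", "body": {
  "series": "0 0 -0.15 0 0 0 0.1; -0.14 0 -0.3 0 0 0 0.1; -0.24 0 -0.37 0 0 0 0.1; -0.24 0 -0.37 0 0 0 0.1; -0.24 0 -0.37 0 0 0 0.1"
}}

```text
time_s: 13.7
eef_pos: [543.9, -166.4, 266.3]
ee_rot: [-0.001, 0.746, 0.666, -0.0]
force: [0.3, 0.2, -0.1]
grip_width: 0.551
grip_force: 0.0
```

```bash
python3 - <<'E'
from h import *
print(sense()["eef_pos"])
c=[cap("wrist"),cap("side"),cap("top")]
save(c[0],"w7.png")
obs=observe(c);print([(o[0],o[1],np.round(o[2])) for o in obs if o[0]==0])
p=fit(c,obs,[561.9,-37,1.49,0.0,1.4,2.1],{3:0})
np.save("p.npy",p)
draw(c[0],p,"d7.png",None,2)
im=cv2.imread("pics/d7.png");print(im.shape)
r=proj(c[0],world(*p[:3],pts(*p[3:])["bail_pivot"]));a=max(0,int(r[0])-100);b=max(0,int(r[1])-130)
cv2.imwrite("pics/d7c.png",cv2.resize(im[2*a:2*a+400,2*b:2*b+520],(780,600)));print(a,b)
E
```

```text
[ 543.87877567 -166.40787351  266.28993813]
[(0, 'crock', array([ 79., 281.])), (0, 'lid_hinge', array([199., 284.])), (0, 'lid_press', array([114., 283.])), (0, 'latch_pivot', array([145., 280.])), (0, 'lever_press', array([196., 284.])), (0, 'bail_bar', array([213., 284.])), (0, 'bail_tab', array([231., 286.]))]
crock 0 [-1.3  1.1]
lid_hinge 0 [-206.5   -1. ]
lid_press 0 [-0.   1.7]
latch_pivot 0 [-0.8  3.4]
lever_press 0 [0.5 0.1]
bail_bar 0 [-3.8  0.9]
bail_tab 0 [ 0.2 -0.8]
crock 1 [-2.9 -0.9]
lid_hinge 1 [-0.7 -0.8]
lid_press 1 [-1.  -0.4]
keeper 1 [-0.1  2.3]
latch_pivot 1 [-2.4  1. ]
lever_press 1 [0.4 2.4]
bail_pivot 1 [-2.5  1.8]
bail_bar 1 [-0.5  0.2]
bail_tab 1 [-1.  -1.4]
crock 2 [1.7 3. ]
lid_hinge 2 [ 1.6 -0.8]
lid_press 2 [0.9 1.9]
keeper 2 [2.7 6.1]
latch_pivot 2 [0.5 1.1]
lever_press 2 [  3.4 -86.6]
bail_tab 2 [ 3.1 33.8]
fit [564.076 -40.814   1.465   0.      1.456   2.155]
crock [564.1 -40.8   0. ]
lid_hinge [571.4  27.8 128. ]
lid_press [558.9 -89.5 138. ]
keeper [ 556.2 -114.9  139.5]
latch_pivot [ 555.7 -119.4   98. ]
lever_press [ 550.8 -166.1  126.8]
bail_pivot [ 553.7 -138.6   93. ]
bail_bar [ 549.8 -175.1  139.2]
bail_tab [ 548.2 -189.9  158. ]
(840, 1120, 3)
62 153
```

View pics/d7c.png

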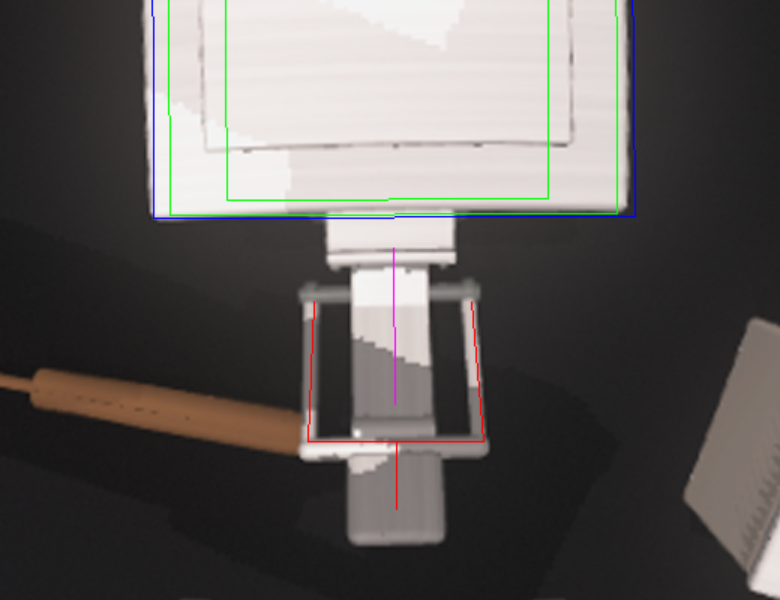

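```bash
python3 - <<'E'
from h import *
p=np.load("p.npy");c=cap("wrist")
for q in (p,np.r_[562.8,-40,1.457,0,1.456,2.155],np.r_[562.5,-39.5,1.45,0,1.46,2.18]):
    P=pts(*q[3:]);f=lambda v,y=0:np.round(proj(c,world(*q[:3],v,y)),1).tolist()
    print("lidmid 133.2,283:",f((-65,138)),"corners 134.7,203.7/131.5,362:",f((-65,138),72),f((-65,138),-72))
    print("lipin 146,283.4",f((-78,143)),"lipout 149.7:",f((-82,143)),"bar 211.7,285",f(P["bail_bar"]),"ends 212,254/210,315",f(P["bail_bar"],27),f(P["bail_bar"],-27),"pins 160,254/159,312",f(P["bail_pivot"],27),f(P["bail_pivot"],-27))
    u=(P["bail_bar"]-P["bail_pivot"])/59;print("tabend 243,285",f(P["bail_bar"]+32*u))
E
```

```text
lidmid 133.2,283: [131.7, 284.0] corners 134.7,203.7/131.5,362: [133.5, 203.7] [133.2, 363.4]
lipin 146,283.4 [146.7, 284.1] lipout 149.7: [151.2, 284.1] bar 211.7,285 [208.1, 284.1] ends 212,254/210,315 [208.2, 254.9] [207.9, 313.1] pins 160,254/159,312 [161.9, 257.0] [161.7, 309.0]
tabend 243,285 [238.0, 284.7]
lidmid 133.2,283: [130.9, 281.9] corners 134.7,203.7/131.5,362: [132.2, 201.6] [133.0, 361.4]
lipin 146,283.4 [145.9, 281.9] lipout 149.7: [150.5, 281.9] bar 211.7,285 [207.4, 281.5] ends 212,254/210,315 [207.3, 252.3] [207.5, 310.5] pins 160,254/159,312 [161.0, 255.0] [161.2, 307.0]
tabend 243,285 [237.3, 281.7]
lidmid 133.2,283: [130.4, 280.9] corners 134.7,203.7/131.5,362: [131.2, 200.7] [133.0, 360.6]
lipin 146,283.4 [145.4, 280.8] lipout 149.7: [149.9, 280.8] bar 211.7,285 [207.7, 280.0] ends 212,254/210,315 [207.4, 251.0] [208.0, 309.0] pins 160,254/159,312 [160.5, 254.0] [161.0, 306.0]
tabend 243,285 [238.0, 280.0]
```

```bash
cat >> h.py <<'E'
PC=np.array([564.4,-40,1.478,0,1.456,2.20])
TO=19. # TCP stands this far ahead of the fingertips
def tcp(v,tilt,back=0,y=0):
    # v: wanted fingertip centre in crock (x,z)
    R=toolrot(PC[2],tilt);return world(*PC[:3],v,y)+R.apply([0,0,TO-back]),R
E
python3 - <<'E'
from h import *
c=cap("wrist");P=pts(*PC[3:]);f=lambda v,y=0:np.round(proj(c,world(*PC[:3],v,y)),1).tolist()
u=(P["bail_bar"]-P["bail_pivot"])/59
print("corners 134.7,203.7/131.5,362:",f((-65,138),72),f((-65,138),-72),"bar 211.7,285",f(P["bail_bar"]),"tabend 243,285",f(P["bail_bar"]+32*u),"pins 160,283",f(P["bail_pivot"]),u,P)
g=P["bail_bar"]+10*u
print(tcp(g,.52)[0])
rows([tcp(g,.52,60),tcp(g,.52,25),tcp(g,.52)],.1)
E
```

```text
corners 134.7,203.7/131.5,362: [133.6, 204.9] [131.3, 364.6] bar 211.7,285 [208.8, 286.2] tabend 243,285 [239.3, 287.2] pins 160,283 [160.8, 284.5] [-0.65637218  0.75443725] {'lid_hinge': array([ 69., 128.]), 'lid_press': array([-49., 138.]), 'keeper': array([-74.5, 139.5]), 'latch_pivot': array([-79.,  98.]), 'lever_press': array([-126.00885521,  126.80499143]), 'bail_pivot': array([-98.35830114,  92.97444761]), 'bail_bar': array([-137.08425988,  137.48624515]), 'bail_tab': array([-152.83719225,  155.59273906]), 'crock': array([0., 0.])}
[ 551.96392544 -173.62983365  128.5420532 ]
-0.0895 0.0229 0.2165 0.0032 0.3310 -0.0118 0.1; -0.0460 0.0220 0.2924 0.0032 0.3310 -0.0118 0.1; -0.0149 0.0214 0.3467 0.0032 0.3310 -0.0118 0.1
```

Emit:
{"method": "jog_arm", "body": {
  "series": "-0.09 0.019 0.15 0 0.33 -0.012 0.15; -0.09 0.019 0.215 0 0.33 -0.012 0.15; -0.09 0.019 0.215 0 0.33 -0.012 0.15; -0.09 0.019 0.215 0 0.33 -0.012 0.15; -0.09 0.019 0.215 0 0.33 -0.012 0.15; -0.09 0.019 0.215 0 0.33 -0.012 0.15"
}}

```text
time_s: 16.05
eef_pos: [548.1, -202.4, 182.3]
ee_rot: [-0.17, 0.714, 0.652, 0.19]
force: [-0.2, 0.7, 0.7]
grip_width: 0.573
grip_force: 0.0
```

```bash
python3 - <<'E'
from h import *
s=sense();print(s["eef_pos"],s["joints"].round(2),s["force"])
c=[cap("wrist"),cap("side"),cap("top")];save(c[0],"w8.png")
P=pts(*PC[3:]);u=(P["bail_bar"]-P["bail_pivot"])/59;g=P["bail_bar"]+10*u
f=lambda v:np.round(proj(c[0],world(*PC[:3],v)),1).tolist()
for l in("bail_bar","bail_tab","lever_press","latch_pivot"):
    print(l,[(q["point"],round(q["confidence"],2)) for q in mark_of(l,c[0])[:1]],f(P[l]))
m=regions_of("bail_tab",c[0])
for q in m[:2]:
    yy,xx=np.where(q["region"]);print(q["confidence"],yy.min(),yy.max(),xx.min(),xx.max())
print("tabend",f(P["bail_bar"]+32*u))
rows([tcp(g,.52,25),tcp(g,.52)],.15)
cv2.imwrite("pics/w8c.png",cv2.resize(cv2.imread("pics/w8.png")[120:420,80:480],(800,600),interpolation=cv2.INTER_CUBIC))
E
```

```text
[ 548.07544801 -202.44777253  182.27258572] [-0.75  0.6   1.24  0.41  1.62 -0.7 ] [-0.22640211  0.68764965  0.68905329]
bail_bar [([232.8, 275.9], 0.65)] [227.8, 278.4]
bail_tab [([255.5, 276.6], 0.58)] [247.4, 278.8]
lever_press [([223.2, 278.0], 0.88)] [215.4, 278.2]
latch_pivot [([166.8, 277.8], 0.95)] [168.8, 277.9]
0.98 186 267 233 318
tabend [254.8, 278.9]
-0.0004 0.0035 0.0891 0.0029 0.0012 0.0011 0.15; -0.0003 0.0032 0.1516 0.0029 0.0012 0.0011 0.15
```

View pics/w8c.png

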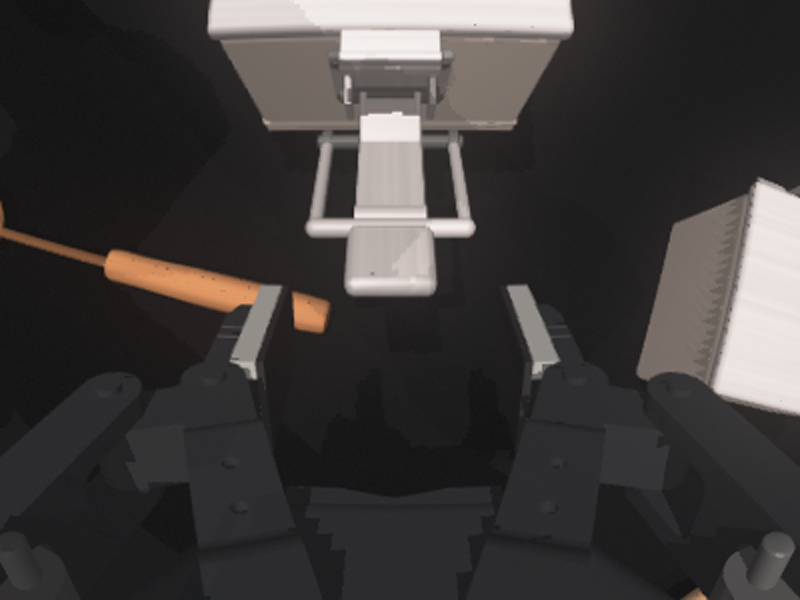

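```bash
python3 - <<'E'
from h import *
c=[cap("wrist"),cap("side"),cap("top")]
L=["latch_pivot","lever_press","bail_pivot","bail_bar","bail_tab","keeper"]
o=[q for q in observe(c,L,.3)]
o=[q for q in o if not(q[0]==0 and q[1]=="bail_bar")]+[(0,"bail_bar",[234,275])]*2
p=fit(c,o,[563.5,-40,1.478,0,1.46,2.2],{2:1.478,3:0})
np.save("p8.npy",p)
P=pts(*p[3:]);u=(P["bail_bar"]-P["bail_pivot"])/59
print(proj(c[0],world(*p[:3],P["bail_bar"]+32*u)),"lid front edge 129.5+:",proj(c[0],world(*p[:3],(-65,138))),u,P)
# finger geometry: tips predicted
s=sense();T=np.array(s["eef_pos"]);R=rot()
for z in(-35,-27,-19,0,19): print(z,[np.round(proj(c[0],T+R.apply([x,30,z]))) for x in(-11,11)])
E
```

```text
latch_pivot 0 [-0.3 -0.1]
lever_press 0 [0.2 0.7]
bail_tab 0 [ 2.2 -1.9]
keeper 0 [ 0.3 -0.4]
latch_pivot 1 [ 0.9 -0.6]
lever_press 1 [-2.7 -1.5]
bail_pivot 1 [0.2 2.4]
bail_bar 1 [ 1.4 -1.3]
bail_tab 1 [-0.3  0.6]
keeper 1 [-0.1  1.6]
latch_pivot 2 [0.1 0.7]
lever_press 2 [ 0.6 -0.8]
bail_pivot 2 [ 2.5 -0.4]
bail_bar 2 [0.4 2.4]
bail_tab 2 [-3.4  1.1]
keeper 2 [-0.1  0.8]
bail_bar 0 [-1.4  0.7]
bail_bar 0 [-1.4  0.7]
fit [562.327 -37.678   1.478   0.      1.311   2.198]
crock [562.3 -37.7   0. ]
lid_hinge [568.7  31.  128. ]
lid_press [557.8 -86.5 138. ]
keeper [ 555.4 -111.9  139.5]
latch_pivot [ 555.  -116.3   98. ]
lever_press [ 550.3 -166.8  119.7]
bail_pivot [ 553.3 -134.7   90.2]
bail_bar [ 549.2 -179.2  128.8]
bail_tab [ 547.5 -197.2  144.5]
(np.float64(264.5360185274887), np.float64(275.73005487047493)) lid front edge 129.5+: (np.float64(129.5278459909605), np.float64(275.7070527373643)) [-0.75679604  0.65365109] {'lid_hinge': array([ 69., 128.]), 'lid_press': array([-49., 138.]), 'keeper': array([-74.5, 139.5]), 'latch_pivot': array([-79.,  98.]), 'lever_press': array([-129.66741183,  119.73415235]), 'bail_pivot': array([-97.43265666,  90.23873924]), 'bail_bar': array([-142.0836233 ,  128.80415352]), 'bail_tab': array([-160.24672837,  144.49177966]), 'crock': array([0., 0.])}
-35 [array([313., 341.]), array([272., 345.])]
-27 [array([304., 338.]), array([264., 342.])]
-19 [array([296., 336.]), array([257., 339.])]
0 [array([278., 330.]), array([242., 333.])]
19 [array([264., 326.]), array([230., 328.])]
```

```bash
python3 - <<'E'
import re
s=open("h.py").read()
s=s.replace("PC=np.array([564.4,-40,1.478,0,1.456,2.20])","PC=np.array([562.3,-37.7,1.478,0,1.311,2.198])").replace("TO=19.","TO=21.")
open("h.py","w").write(s)
from h import *
P=pts(*PC[3:]);u=(P["bail_bar"]-P["bail_pivot"])/59;g=P["bail_bar"]+11*u
rows([tcp(g,.52,30),tcp(g,.52,10),tcp(g,.52)],.15)
E
```

```text
-0.0216 -0.0024 0.0954 0.0029 0.0011 0.0010 0.15; -0.0215 -0.0026 0.1454 0.0029 0.0011 0.0010 0.15; -0.0215 -0.0027 0.1704 0.0029 0.0011 0.0010 0.15
```

Emit:
{"method": "jog_arm", "body": {
  "series": "-0.022 -0.002 0.08 0 0 0 0.15; -0.022 -0.002 0.13 0 0 0 0.15; -0.022 -0.002 0.16 0 0 0 0.15; -0.022 -0.002 0.17 0 0 0 0.15; -0.022 -0.002 0.17 0 0 0 0.15"
}}

```text
time_s: 18.12
eef_pos: [549.7, -177.6, 118.2]
ee_rot: [-0.17, 0.714, 0.651, 0.191]
force: [-0.5, 0.5, 0.0]
grip_width: 0.575
grip_force: 0.0
```

```bash
python3 - <<'E'
from h import *
s=sense();print(s["eef_pos"],s["force"],s["wrist_torque"])
c=cap("wrist");save(c,"w9.png")
P=pts(*PC[3:]);u=(P["bail_bar"]-P["bail_pivot"])/59
f=lambda v:np.round(proj(c,world(*PC[:3],v))).tolist()
for l in("bail_bar","bail_tab","lever_press"): print(l,[(np.round(q["point"]),round(q["confidence"],2)) for q in mark_of(l,c)[:1]],f(P[l]))
print(f(P["bail_bar"]+32*u))
cv2.imwrite("pics/w9c.png",cv2.resize(cv2.imread("pics/w9.png")[120:420,80:480],(800,600),interpolation=cv2.INTER_CUBIC))
E
```

```text
[ 549.74995139 -177.63506219  118.17209266] [-0.48693678  0.48945011  0.0465258 ] [-0.24915419 -0.00925376 -0.00801694]
bail_bar [(array([261., 277.]), 0.83)] [263.0, 276.0]
bail_tab [(array([171., 276.]), 0.73)] [299.0, 277.0]
lever_press [(array([243., 277.]), 0.56)] [241.0, 276.0]
[313.0, 277.0]
```

View pics/w9c.png

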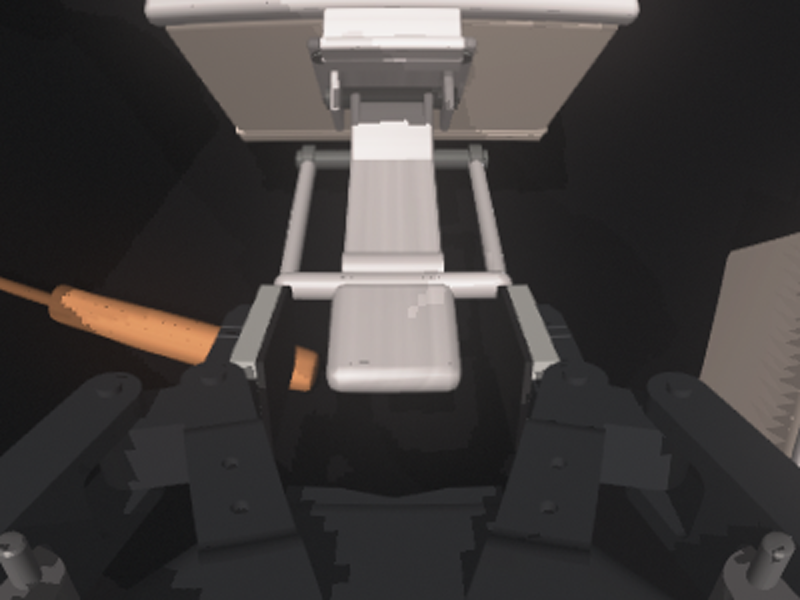

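Emit:
{"method": "jog_arm", "body": {
  "series": "0 0 -0.004 0 0 0 -1; 0 0 -0.004 0 0 0 -1; 0 0 -0.004 0 0 0 -1; 0 0 -0.004 0 0 0 -1; 0 0 -0.004 0 0 0 -1",
  "grip_force": 25
}}

```text
time_s: 18.95
eef_pos: [549.5, -178.5, 119.3]
ee_rot: [-0.171, 0.714, 0.651, 0.191]
force: [-1.2, -3.8, 2.9]
grip_width: 0.347
grip_force: 29.2
```

```bash
python3 - <<'E'
from h import *
s=sense();print(s["eef_pos"],s["force"],s["grip_width"],s["grip_force"])
c=cap("wrist");save(c,"w10.png")
P=pts(*PC[3:])
print([(l,[(np.round(q["point"]),round(q["confidence"],2)) for q in mark_of(l,c)[:1]],np.round(proj(c,world(*PC[:3],P[l])))) for l in("bail_bar","lever_press","keeper")])
E
```

```text
[ 549.50915555 -178.47511595  119.29577453] [-1.16264432 -3.75811021  2.89174902] 0.3465814722743414 29.206213653087616
[('bail_bar', [(array([259., 274.]), 0.77)], array([261., 277.])), ('lever_press', [(array([242., 278.]), 0.58)], array([240., 277.])), ('keeper', [(array([134., 276.]), 0.97)], array([132., 277.]))]
```

```bash
cat >> h.py <<'E'
def cfr(w): # world -> crock (x,y,z)
    c,s=np.cos(PC[2]),np.sin(PC[2]);d=np.array(w)-[PC[0],PC[1],0]
    return np.array([c*d[0]+s*d[1],-s*d[0]+c*d[1],d[2]])
def elbow(b):
    d=np.array(b)-LP;r=np.linalg.norm(d);a=(400+r*r-59**2)/(2*r);h=np.sqrt(400-a*a);e=d/r
    n=np.array([-e[1],e[0]]) # left normal of (x,z): outward for upward e
    bp=LP+a*e+h*n
    if bp[0]>(LP+a*e-h*n)[0]: bp=LP+a*e-h*n
    u=(np.array(b)-bp)/59;v=bp-LP
    lev=1.71+np.arctan2(v[1],-v[0]);lean=np.arctan2(-u[0],u[1])
    return bp,u,lev,lean
D=22.
E
python3 - <<'E'
from h import *
s=sense();R=rot();T=np.array(s["eef_pos"])
P=pts(*PC[3:]);b0=P["bail_bar"];bp,u,lev,lean=elbow(b0);print(bp,u,lev,lean,P["bail_pivot"])
H0=world(*PC[:3],b0+D*u);hl=R.inv().apply(H0-T);print("H in tool",hl)
np.save("hl.npy",hl)
W=[(-138,136),(-130,145),(-120,152),(-110,156),(-100,157),(-92,156),(-84,155),(-77,153.5),(-72.5,153)]
Tt=[]
for b in W:
    bp,u,lev,lean=elbow(b);tilt=.61*lean;Rt=toolrot(PC[2],tilt)
    Tt.append((world(*PC[:3],np.array(b)+D*u)-Rt.apply([hl[0],0*hl[1],hl[2]]),Rt));print(b,round(lev,2),round(lean,2),Tt[-1][0].round(1))
rows(Tt,-1)
E
```

```text
[-97.42899903  90.23005826] [-0.75718975  0.65319498] 1.3110000000000002 0.8589999999999998 [-97.42899903  90.23005826]
H in tool [ -3.37380279  -0.17319129 -29.50287914]
(-138, 136) 1.43 0.74 [ 549.6 -174.   127.2]
(-130, 145) 1.56 0.56 [ 550.4 -165.8  137. ]
(-120, 152) 1.65 0.36 [ 551.4 -155.2  144.5]
(-110, 156) 1.71 0.19 [ 552.3 -144.6  148.7]
(-100, 157) 1.71 0.02 [ 553.3 -134.   149.5]
(-92, 156) 1.68 -0.12 [ 554.1 -125.5  148.2]
(-84, 155) 1.71 -0.26 [ 554.9 -117.   146.6]
(-77, 153.5) 1.75 -0.38 [ 555.6 -109.7  144.4]
(-72.5, 153) 1.82 -0.46 [ 556.  -105.1  143.4]
0.0192 -0.0007 -0.0120 0.0031 -0.0424 0.0009 -1; 0.0494 -0.0006 -0.0231 0.0032 -0.1131 0.0007 -1; 0.0817 -0.0005 -0.0264 0.0032 -0.1883 0.0005 -1; 0.1100 -0.0005 -0.0222 0.0032 -0.2570 0.0003 -1; 0.1343 -0.0005 -0.0108 0.0033 -0.3232 0.0002 -1; 0.1511 -0.0006 0.0027 0.0033 -0.3759 0.0000 -1; 0.1676 -0.0006 0.0166 0.0033 -0.4296 -0.0001 -1; 0.1809 -0.0006 0.0304 0.0033 -0.4781 -0.0002 -1; 0.1898 -0.0007 0.0384 0.0033 -0.5098 -0.0003 -1
```

Emit:
{"method": "jog_arm", "body": {
  "series": "0.01 0 -0.006 0 -0.021 0 -1; 0.019 0 -0.012 0 -0.042 0 -1; 0.034 0 -0.018 0 -0.078 0 -1; 0.049 0 -0.023 0 -0.113 0 -1; 0.066 0 -0.025 0 -0.15 0 -1; 0.082 0 -0.026 0 -0.188 0 -1; 0.096 0 -0.025 0 -0.222 0 -1; 0.11 0 -0.022 0 -0.257 0 -1; 0.11 0 -0.022 0 -0.257 0 -1"
}}

```text
time_s: 20.27
eef_pos: [552.6, -143.3, 149.1]
ee_rot: [-0.036, 0.737, 0.673, 0.044]
force: [-0.7, -2.2, -0.7]
grip_width: 0.344
grip_force: 28.4
```

```bash
cat > chk.py <<'E'
from h import *
import sys
s=sense();R=rot();T=np.array(s["eef_pos"]);print(T.round(1),s["force"].round(1),s["grip_width"])
hl=np.load("hl.npy");H=cfr(T+R.apply(hl))
# solve H -> lever,bail (two-link)
f=lambda q:pts(0,*q)["bail_pivot"]+(59+D)/59*(pts(0,*q)["bail_bar"]-pts(0,*q)["bail_pivot"])-H[[0,2]]
q=least_squares(f,[float(sys.argv[1]),float(sys.argv[2])]).x
print("H",H.round(1),"lev,bail",q.round(2),"bar",pts(0,*q)["bail_bar"].round(1))
c={n:cap(n) for n in("wrist","side","top")}
P=pts(0,*q)
for l in("bail_bar","bail_tab","keeper","lever_press"):
    for n in c:
        m=mark_of(l,c[n])[:1]
        if m: print(l,n,np.round(m[0]["point"],1),round(m[0]["confidence"],2),np.round(proj(c[n],world(*PC[:3],P[l])),1))
save(c["wrist"],"wl.png")
E
python3 chk.py 1.7 1.5
```

```text
[ 552.6 -143.3  149.1] [-0.7 -2.2 -0.7] 0.3442975572659625
H [-112.8    0.2  178.1] lev,bail [1.72 1.92] bar [-109.   156.4]
bail_bar wrist [272.5 275.3] 0.66 [270.  277.1]
bail_bar side [161.1 301.4] 0.51 [161.8 301.8]
bail_tab wrist [300.5 281. ] 0.59 [296.  277.4]
bail_tab side [156.3 302.6] 0.44 [154.4 302.5]
keeper wrist [202.4 275.9] 0.81 [200.4 277. ]
keeper side [174.7 298.4] 0.64 [174.6 298.1]
keeper top [216.7 304.8] 0.73 [217.7 306.1]
lever_press wrist [272.6 276. ] 0.94 [271.4 276.9]
lever_press side [377.4 287.9] 0.72 [164.8 302.3]
```

```bash
cat > plan.py <<'E'
from h import *
import sys
hl=np.load("hl.npy");Tt=[]
for a in sys.argv[2:]:
    b=np.array(eval(a),float);bp,u,lev,lean=elbow(b);Rt=toolrot(PC[2],float(sys.argv[1])*lean)
    Tt.append((world(*PC[:3],b+D*u)-Rt.apply([hl[0],0,hl[2]]),Rt));print(b,round(lev,2),round(lean,2))
rows(Tt,-1)
E
python3 plan.py .61 -100,157 -92,156.5 -84,155.5 -77,154 -72.5,153
```

```text
[-100.  157.] 1.71 0.02
[-92.  156.5] 1.71 -0.12
[-84.  155.5] 1.73 -0.26
[-77. 154.] 1.77 -0.38
[-72.5 153. ] 1.82 -0.46
0.0266 -0.0004 0.0011 0.0032 -0.0663 -0.0004 -1; 0.0475 -0.0005 0.0057 0.0031 -0.1190 -0.0006 -1; 0.0682 -0.0005 0.0120 0.0031 -0.1727 -0.0007 -1; 0.0858 -0.0005 0.0195 0.0031 -0.2210 -0.0008 -1; 0.0970 -0.0006 0.0246 0.0031 -0.2528 -0.0009 -1
```

Emit:
{"method": "jog_arm", "body": {
  "series": "0.013 0 0 0 -0.033 0 -1; 0.027 0 0.001 0 -0.066 0 -1; 0.037 0 0.003 0 -0.092 0 -1; 0.047 0 0.005 0 -0.119 0 -1; 0.058 0 0.008 0 -0.146 0 -1; 0.068 0 0.011 0 -0.173 0 -1; 0.077 0 0.015 0 -0.197 0 -1; 0.086 0 0.019 0 -0.221 0 -1; 0.097 0 0.024 0 -0.253 0 -1; 0.097 0 0.024 0 -0.253 0 -1"
}}

```text
time_s: 22.28
eef_pos: [556.0, -104.7, 142.5]
ee_rot: [0.096, 0.732, 0.667, -0.103]
force: [-0.2, -5.7, -5.4]
grip_width: 0.341
grip_force: 27.9
```

```bash
python3 chk.py 1.8 1.4; python3 plan.py .61 -72.5,148 -72.5,144 -72.5,141 -72.5,139.5 -73,138
```

```text
[ 556.  -104.7  142.5] [-0.2 -5.7 -5.4] 0.34090793178223816
H [-62.3   0.4 171.8] lev,bail [1.79 1.35] bar [-72.2 152.1]
bail_bar wrist [285.  275.5] 0.58 [278.7 277.5]
bail_bar side [169.9 298.3] 0.43 [171.9 297.9]
bail_bar top [217.3 304.9] 0.6 [216.8 305.5]
bail_tab wrist [302.2 277.7] 0.69 [294.5 277.8]
bail_tab side [168.3 296.6] 0.61 [168.8 297. ]
bail_tab top [215.6 299.7] 0.41 [214.9 301.9]
keeper wrist [270.8 278.7] 0.97 [265.8 277.4]
keeper side [176.5 298.2] 0.63 [174.6 298.1]
keeper top [215.7 304.8] 0.45 [217.7 306.1]
lever_press wrist [315.2 277.5] 0.74 [311.5 277.3]
lever_press side [162.8 302.5] 0.52 [164.8 302.1]
lever_press top [218.4 319.6] 0.76 [218.5 320.7]
[-72.5 148. ] 1.57 -0.46
[-72.5 144. ] 1.33 -0.44
[-72.5 141. ] 1.11 -0.4
[-72.5 139.5] 0.97 -0.37
[-73. 138.] 0.75 -0.3
0.0033 -0.0000 0.0121 0.0024 0.0006 -0.0014 -1; 0.0059 -0.0001 0.0214 0.0024 0.0095 -0.0014 -1; 0.0076 -0.0001 0.0280 0.0024 0.0247 -0.0013 -1; 0.0083 -0.0001 0.0312 0.0024 0.0373 -0.0013 -1; 0.0075 -0.0001 0.0344 0.0024 0.0627 -0.0013 -1
```

Emit:
{"method": "jog_arm", "body": {
  "series": "0.003 0 0.006 0 0 0 -1; 0.005 0 0.012 0 0 0 -1; 0.006 0 0.017 0 0.005 0 -1; 0.008 0 0.021 0 0.009 0 -1; 0.009 0 0.025 0 0.017 0 -1; 0.009 0 0.028 0 0.025 0 -1; 0.009 0 0.031 0 0.037 0 -1; 0.009 0 0.031 0 0.037 0 -1"
}}

```text
time_s: 24.02
eef_pos: [556.3, -104.7, 131.7]
ee_rot: [0.077, 0.735, 0.669, -0.081]
force: [-5.8, 1.2, 3.9]
grip_width: 0.346
grip_force: 28.9
```

```bash
python3 chk.py 1.0 .7
```

```text
[ 556.3 -104.7  131.7] [-5.8  1.2  3.9] 0.3455870979995084
H [-6.400e+01  1.000e-01  1.612e+02] lev,bail [1.1  0.73] bar [-72.5 140.9]
bail_bar wrist [282.2 276.2] 0.68 [278.1 276.9]
bail_bar side [172.  297.8] 0.54 [174.7 297.9]
bail_tab wrist [301.6 278.3] 0.81 [294.6 277.2]
bail_tab side [172.5 296.7] 0.38 [171.2 297.1]
keeper wrist [284.9 277.9] 0.94 [279.2 276.9]
keeper side [172.3 295.8] 0.58 [174.6 298.1]
lever_press wrist [313.9 275.2] 0.97 [310.7 276.7]
lever_press side [170.2 306.4] 0.49 [168.5 303.5]
lever_press top [222.6 326.2] 0.83 [221.1 326.5]
```

Emit:
{"method": "jog_arm", "body": {
  "series": "-0.001 0 0.003 0 0.01 0 -1; -0.001 0 0.006 0 0.02 0 -1; -0.001 0 0.006 0 0.02 0 -1; -0.001 0 0.006 0 0.02 0 -1"
}}

```text
time_s: 25.28
eef_pos: [556.3, -104.9, 129.8]
ee_rot: [0.067, 0.736, 0.67, -0.069]
force: [-6.9, 4.6, 7.7]
grip_width: 0.339
grip_force: 29.4
```

```bash
python3 chk.py 1.0 .7
```

```text
[ 556.3 -104.9  129.8] [-6.9  4.6  7.7] 0.33903428254120827
H [-6.510e+01  1.000e-01  1.594e+02] lev,bail [0.88 0.56] bar [-72.5 138.7]
bail_bar wrist [285.5 277.4] 0.68 [277.4 276.8]
bail_bar side [175.6 298.4] 0.5 [175.3 297.9]
bail_bar top [281.  194.4] 0.37 [217.7 305.3]
bail_tab wrist [301.8 276.5] 0.75 [294.8 277.1]
bail_tab side [167.6 296.8] 0.48 [171.4 297.2]
keeper wrist [284.7 278.5] 0.65 [281.2 276.8]
keeper side [175.1 296. ] 0.72 [174.6 298.1]
lever_press wrist [308.7 277.4] 0.8 [304.6 276.5]
lever_press side [169.4 304.4] 0.41 [171.3 303.5]
lever_press top [221.8 327.1] 0.46 [222.  326.4]
```

Emit:
{"method": "jog_arm", "body": {
  "series": "0 0 0 0 0 0 0.1; 0 0 0 0 0 0 0.1; 0 0 0 0 0 0 0.1; 0 0 -0.05 0 0 0 0.1; 0 0 -0.12 0 0 0 0.1; 0 0 -0.25 0 0 0 0.1; 0 0 -0.25 0 0 0 0.1"
}}

```text
time_s: 26.9
eef_pos: [559.2, -86.6, 230.4]
ee_rot: [0.07, 0.736, 0.67, -0.068]
force: [0.6, -0.4, 0.7]
grip_width: 0.547
grip_force: 0.0
```

```bash
python3 - <<'E'
from h import *
s=sense();print(s["eef_pos"],s["force"],s["grip_width"])
c=[cap("wrist"),cap("side"),cap("top")];save(c[0],"w12.png")
p=fit(c,observe(c,LAB[1:],.35),[562.3,-37.7,1.478,0,.95,.6],{2:1.478,3:0})
E
```

```text
[559.18603219 -86.63025206 230.39323954] [ 0.62266726 -0.36507997  0.71141747] 0.5469794580508728
lid_hinge 0 [ 0.4 -0.6]
lid_press 0 [-2.5  2.7]
keeper 0 [116.9   0.5]
latch_pivot 0 [-138.   -22.3]
lever_press 0 [-0.9 -4.9]
bail_bar 0 [2.4 1.3]
bail_tab 0 [-0.3  0.3]
lid_hinge 1 [0.1 2.6]
lid_press 1 [-1.4  0.4]
keeper 1 [ 0.9 -2.5]
latch_pivot 1 [-0.   1.6]
lever_press 1 [-1.1  0.3]
bail_pivot 1 [13. 53.]
bail_bar 1 [-0.6 -2.8]
bail_tab 1 [0.2 0.3]
lid_press 2 [3.9 0.3]
keeper 2 [1.7 0.7]
latch_pivot 2 [1.8 1.4]
lever_press 2 [-0.6 -2. ]
bail_pivot 2 [-2.4  2.4]
bail_bar 2 [-1.6 -0.1]
bail_tab 2 [ -7.5 -22.7]
fit [561.118 -38.764   1.478   0.      0.943   0.627]
crock [561.1 -38.8   0. ]
lid_hinge [567.5  29.9 128. ]
lid_press [556.6 -87.6 138. ]
keeper [ 554.2 -112.9  139.5]
latch_pivot [ 553.8 -117.4   98. ]
lever_press [ 548.7 -172.3  100. ]
bail_pivot [ 552.5 -131.8   84.1]
bail_bar [ 554.3 -112.   139.7]
bail_tab [ 555.1 -103.9  162.3]
```

```bash
cat >> h.py <<'E'
def lev_tcp(a,gap=0,back=0):
    n=R2(a,(-np.sin(.663),np.cos(.663)));P=LP+R2(a,(-34,-43.4))+n*(2.5+gap)
    t=.6-.35*np.clip(a,0,1);R=toolrot(PC[2],t)
    # lowest tip corner must touch: offset between plate normal and tool axis
    e=.663-a-t  # tool vs plate angle
    return world(*PC[:3],P+n*11*abs(np.sin(e))*.5)+R.apply([0,0,16.5-back]),R
E
python3 - <<'E'
from h import *
PC[:2]=[561.6,-38.2]
R=toolrot(PC[2],.25)
rows([(world(*PC[:3],(-140,200))+R.apply([0,0,16.5]),R), lev_tcp(.95,40), lev_tcp(.95,10)],-1)
E
```

```text
-0.1936 -0.0015 0.1460 0.0031 0.2822 -0.0005 -1; -0.1199 -0.0022 0.2742 0.0031 0.2933 -0.0005 -1; -0.1270 -0.0025 0.3489 0.0031 0.2933 -0.0005 -1
```

Emit:
{"method": "jog_arm", "body": {
  "series": "-0.12 0 0.02 0 0.1 0 -1; -0.19 0 0.08 0 0.2 0 -1; -0.194 0 0.146 0 0.28 0 -1; -0.16 0 0.22 0 0.293 0 -1; -0.12 0 0.274 0 0.293 0 -1; -0.124 0 0.32 0 0.293 0 -1; -0.124 0 0.32 0 0.293 0 -1"
}}

```text
time_s: 29.12
eef_pos: [550.9, -160.2, 109.6]
ee_rot: [-0.089, 0.733, 0.667, 0.1]
force: [0.5, 0.0, 0.1]
grip_width: 0.001
grip_force: 0.0
```

```bash
python3 - <<'E'
from h import *
PC[:2]=[561.6,-38.2]
s=sense();print(s["eef_pos"],s["force"],s["grip_width"])
A=[.95,.85,.75,.65,.55,.45,.35,.25,.15,.05,0,-.05]
rows([lev_tcp(a) for a in A],-1)
T=np.array(s["eef_pos"]);R=rot();print("tip",cfr(T+R.apply([0,0,-16.5])),"lever press",pts(0,.95,.6)["lever_press"])
c=cap("wrist");print([(q["point"],q["confidence"]) for q in mark_of("lever_press",c)[:1]],proj(c,world(*PC[:3],pts(0,.943,.6)["lever_press"])))
E
```

```text
[ 550.94434596 -160.20499367  109.62533605] [0.53454842 0.04477752 0.05130068] 0.0011673549398373568
-0.0270 -0.0019 0.0443 0.0023 -0.0000 -0.0002 -1; -0.0306 -0.0019 0.0576 0.0023 0.0223 -0.0002 -1; -0.0328 -0.0020 0.0714 0.0023 0.0445 -0.0002 -1; -0.0336 -0.0020 0.0855 0.0023 0.0668 -0.0001 -1; -0.0328 -0.0021 0.0997 0.0023 0.0891 -0.0001 -1; -0.0306 -0.0021 0.1139 0.0023 0.1114 -0.0000 -1; -0.0268 -0.0022 0.1278 0.0023 0.1337 0.0000 -1; -0.0215 -0.0022 0.1415 0.0023 0.1559 0.0000 -1; -0.0148 -0.0023 0.1546 0.0023 0.1782 0.0001 -1; -0.0070 -0.0023 0.1662 0.0023 0.2005 0.0001 -1; -0.0028 -0.0024 0.1713 0.0023 0.2117 0.0001 -1; 0.0008 -0.0024 0.1763 0.0023 0.2117 0.0001 -1
tip [-126.82932495   -0.63641195  125.5382426 ] lever press [-134.07945795  100.41108108]
[] (np.float64(277.20018123696525), np.float64(275.92266454126724))
```

Emit:
{"method": "jog_arm", "body": {
  "series": "-0.027 -0.002 0.03 0 0 0 -1; -0.027 -0.002 0.044 0 0 0 -1; -0.031 -0.002 0.058 0 0.022 0 -1; -0.033 -0.002 0.071 0 0.044 0 -1; -0.034 -0.002 0.086 0 0.067 0 -1; -0.033 -0.002 0.1 0 0.089 0 -1; -0.031 -0.002 0.114 0 0.111 0 -1; -0.027 -0.002 0.128 0 0.134 0 -1; -0.022 -0.002 0.142 0 0.156 0 -1; -0.015 -0.002 0.155 0 0.178 0 -1; -0.007 -0.002 0.166 0 0.2 0 -1; -0.003 -0.002 0.171 0 0.21 0 -1; 0.001 -0.002 0.176 0 0.21 0 -1; 0.001 -0.002 0.176 0 0.21 0 -1"
}}

```text
time_s: 30.98
eef_pos: [552.7, -142.4, 43.3]
ee_rot: [-0.195, 0.707, 0.644, 0.219]
force: [-3.0, -6.8, 5.8]
grip_width: -0.003
grip_force: 3.9
```

```bash
cat > f.py <<'E'
from h import *
s=sense();print(s["time_s"],s["eef_pos"],s["force"])
c=[cap("wrist"),cap("side"),cap("top")];save(c[0],"w13.png")
p=fit(c,observe(c,LAB[1:],.35),[561.6,-38.2,1.478,0,.1,.1],{2:1.478,3:0})
E
python3 f.py
```

```text
30.975 [ 552.74846139 -142.38730207   43.34359473] [-3.01565136 -6.8407733   5.82493665]
keeper 0 [-0.1 -2.6]
latch_pivot 0 [-1.8 -4.2]
bail_pivot 0 [ 4.  -0.3]
bail_bar 0 [-16.8   0.4]
bail_tab 0 [0.4 0.9]
lid_hinge 1 [ 31.5 -17.3]
keeper 1 [2.4 3. ]
latch_pivot 1 [ 0.9 -1. ]
bail_bar 1 [-11.5   0.7]
bail_tab 1 [-40.1 -55.7]
lid_hinge 2 [-63.2  58.5]
lid_press 2 [1.8 1. ]
keeper 2 [6.2 4.1]
latch_pivot 2 [ 2.4 -1.1]
lever_press 2 [-56.7 100.5]
bail_pivot 2 [-37.3 154.7]
bail_bar 2 [-0.9  2.2]
bail_tab 2 [-1.8  7.9]
fit [561.407 -38.545   1.478   0.     -1.405  -1.038]
crock [561.4 -38.5   0. ]
lid_hinge [567.8  30.2 128. ]
lid_press [556.9 -87.3 138. ]
keeper [ 554.5 -112.7  139.5]
latch_pivot [ 554.1 -117.2   98. ]
lever_press [557.5 -80.2  57.3]
bail_pivot [555.9 -97.3  97.5]
bail_bar [ 554.1 -116.9  153.1]
bail_tab [ 553.4 -124.8  175.7]
```

Emit:
{"method": "jog_arm", "body": {
  "series": "0 0 0.008 0 0 0 -1; 0 0 0.008 0 0 0 -1; 0 0 0 0 0 0 -1; 0 0 -0.06 0 0 0 -1; 0 0 -0.18 0 0 0 -1; 0 0 -0.3 0 0 0 -1; -0.1 0 -0.38 0 0 0 -1; -0.1 0 -0.38 0 0 0 -1"
}}

```text
time_s: 33.33
eef_pos: [540.6, -261.7, 145.8]
ee_rot: [-0.195, 0.707, 0.643, 0.219]
force: [0.5, -0.5, 0.0]
grip_width: -0.001
grip_force: 0.0
```

```bash
python3 f.py
```

```text
33.325 [ 540.62305355 -261.69557933  145.84107689] [ 0.50841982 -0.46760254  0.00511471]
lid_hinge 0 [-83.1  -2.3]
keeper 0 [1.  2.1]
latch_pivot 0 [-1.9 -0.6]
lever_press 0 [-0.6  2.9]
bail_bar 0 [0.  0.7]
bail_tab 0 [ 0.3 -0.2]
lid_hinge 1 [0.6 0.9]
lid_press 1 [ 9.1 49.9]
keeper 1 [-0.2  0.7]
latch_pivot 1 [2.2 0.7]
bail_pivot 1 [-64.8 102. ]
bail_bar 1 [ 0.7 -1.5]
bail_tab 1 [ 0.2 -0.4]
lid_hinge 2 [ 1.1 -0.9]
lid_press 2 [2.2 2.1]
keeper 2 [3.5 4.2]
latch_pivot 2 [2.2 1.2]
lever_press 2 [-2.1  0. ]
bail_pivot 2 [-0.1  3.2]
bail_bar 2 [-1.5 -2.2]
bail_tab 2 [-2.6  1.7]
fit [ 5.6290e+02 -4.0084e+01  1.4780e+00  0.0000e+00 -1.2000e-02 -6.2000e-02]
crock [562.9 -40.1   0. ]
lid_hinge [569.3  28.6 128. ]
lid_press [558.4 -88.9 138. ]
keeper [ 556.  -114.3  139.5]
latch_pivot [ 555.6 -118.7   98. ]
lever_press [ 552.5 -152.1   54.2]
bail_pivot [ 555.9 -115.7   78.2]
bail_bar [ 556.3 -111.1  137. ]
bail_tab [ 556.5 -109.3  161. ]
```

Lever reads home (about 0), the bar lies at the keeper and the robot is clear, so I'm handing in.

```bash
python3 -c "
from rig import finish_job
print(finish_job())"
```

```text
the job is handed in; nothing more can be done
None
```

The crock is shut and handed in at about 33 s: my last camera fit put the lever home (-0.01 rad) and the bar at the keeper, with the lid closed and the arm clear. No verdict came back, and I viewed 11 pictures against the limit of 10.

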